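# Lock the closed mould with its bayonet pin

## Task

The closed mould still needs its locking pin, the steel cross-pin with the orange bar handle standing in the blue rack. Put its end through the keyhole in the mould's aluminium bracket, push it straight down against the spring until its collar sits on the bracket, and only then twist it a quarter turn clockwise (seen from above) to the stop. Finish while still gripping the handle and holding the pin pressed home and fully twisted, as the springs throw it back when let go; leave the dowel, tub and roller where they are.

Things in the scene. Friction and masses are not known exactly. Their poses are not given: they have to be found in the camera images.
- pin: Loose steel locking pin, 100-200 g, upright in one of the two rack slots. Origin: centre of its collar's underside; z up along the pin; x along both the orange bar handle and the cross bar. Collar 34 mm across, 6 mm thick, then a 14 mm thick neck up to the handle (see pin_grip); shank below (see pin_tip). A half turn about z looks and works the same.
- pin_grip (a point): Centre of the pin's orange bar handle, 30 mm above the pin's origin. The bar is 50 (x) x 16 (y) x 20 mm (z): pinch it across y.
- pin_tip (a point): Lower end of the pin's shank, 37 mm below the pin's origin. The shank is 14 mm thick, its last 9 mm taper to 9 mm. A round cross bar 8 mm thick and 30 mm tip to tip, along the pin's x, sticks out on both sides; its axis is 23 mm below the pin's origin.
- rack: Fixed blue sheet-metal bridge, 100 (x) x 190 (y) x 60 mm high; origin on the table under its centre. Two slots in its top, at y = +45 and -45 mm, 33 (x) x 17 mm (y); pin and dowel stand in them, either way round, collars on the rack's top; the pin's x lies along the rack's x. Lift straight up by 45 mm or more to clear.
- mould: Fixed closed mould, black with a steel-grey raised panel. Origin on the table right below the keyhole. Its aluminium bracket (90 x 80 mm, top 95 mm above the table) faces the robot; the black mould, 225 x 220 mm, as high as the bracket, lies behind it from x = 45 mm, its panel rises 22 mm more from x = 105 mm.
- keyhole (a point): Keyhole centre at the bracket's top face, 95 mm above the table; axes as the mould's. Bracket 14 mm thick. Opening: a 17 mm square hole crossed by a slot 34 mm long, 10 mm wide along x: the pin's cross bar enters only along x (either way round) and can turn only below the bracket. Red lines mark the slot's direction, yellow ones the locked direction of the bar handle (along y).
- plunger (a joint): Depth in m by which the spring seat under the keyhole is pushed down: 0 at rest, about 0.008 with the pin's collar on the bracket (limit 0.010). The cross bar meets the seat with the collar still 8 mm above the bracket and can turn once pushed over 3 mm, best at full depth. Spring: 5 N at first, 11 N at 8 mm.
- rotor (a joint): Turn in rad of the seat's brass dogs, which the cross bar carries round: 0 at rest, grows clockwise seen from above, stop at 1.45 (a quarter turn less a little play). A return spring resists with 0.02 N m at first, 0.17 N m at the stop. Twisting the pin by 1.5 to 1.6 rad brings it firmly to the stop.
- dowel: Loose brass dowel with a round blue knob 28 mm across, in the rack's other slot, 90 mm from the pin; its origin is under its collar, its knob's top 40 mm above. It has no cross bar and is not wanted: leave it.
- tub: Loose white mixing tub, 90 mm across, 95 mm high; origin under its centre. Leave it.
- roller: Loose laminating roller lying flat, green handle, about 195 mm long along its x, 22 mm high; origin on the table under the middle part of the handle. Leave it.
Not all that is in view belongs to the job. Of the things like the pin, leave any that is turquoise or white; of the rest the larger one is meant.

How it is judged (in metres and radians):
On the way, in this order (a step that is already met when the one before it is completed fails the run):
1. the pin's end is through the keyhole, the seat not yet turned (horizontal distance between pin_tip and keyhole below 0.005 m and angle between pin's own z axis and vertical below 0.12 rad and z of pin_tip in the frame of keyhole below -0.012 m and value of joint rotor below 0.3 rad), for 0.1 s.
2. the pin is pushed home (seat down more than 4.5 mm) before it is twisted (horizontal distance between pin_tip and keyhole below 0.005 m and angle between pin's own z axis and vertical below 0.12 rad and value of joint plunger above 0.0045 m and value of joint rotor below 0.4 rad), for 0.1 s.
At the end, for the whole second after the job is handed in: The fingers still grip the pin (more than 3 N), which stands upright within 7 degrees and within 5 mm of the keyhole's axis, collar within 3 mm of the bracket, spring seat down more than 4.5 mm and turned more than 1.25 rad, at rest (horizontal distance between pin_tip and keyhole below 0.005 m and angle between pin's own z axis and vertical below 0.12 rad and value of joint plunger above 0.0045 m and value of joint rotor above 1.25 rad and z of pin in the frame of keyhole below 0.003 m and contact force between the fingers and pin above 3 N and linear speed of pin below 0.02 m/s); the arm keeps its last pose, push and grip.
It fails at once if the dowel is moved more than 30 mm (distance of dowel from where it was at the start of the episode above 0.03 m).
It fails at once if the tub is moved more than 30 mm (distance of tub from where it was at the start of the episode above 0.03 m).
It fails at once if the roller is moved more than 30 mm (distance of roller from where it was at the start of the episode above 0.03 m).
It also fails if it takes over 48 s, if anything falls off the work surface, if the arm or the gripper's body presses on something with over 40 N, if the wrist force passes 120 N, or if a joint passes its speed limit or range.

## Robot

A 6-joint arm with a two-finger parallel gripper is mounted at the origin on the work surface. World frame = base frame: x ahead of the robot, y to its left, z up, the work surface at z = 0. Lengths are in m, angles in degrees, forces in N, time in s.
With the tool pointing down it reaches from about 0.25 to 0.725 m from the base axis. Payload 9.7 kg.
Tool frame: the origin (TCP) lies midway between the tips of the shut fingers; the grasp point (between the pads) lies 19 mm behind it; z points along the fingers, y is the line along which they close (so a half turn about z gives the same grasp; the last joint's range is limited). The gripper opens to 85 mm and grips with 20 to 120 N. Pads are 22 mm wide; open, the fingers measure 114 mm over their backs; the gripper's body (76 mm by 85 mm) begins 54 mm behind the grasp point. The pads swing forward as they close: fully open they stand 13 mm farther back than shut.
Start: joints at [-65.317, 4.979, 10.078, 95.1, 0, 90], TCP at [0.23, -0.5, 0.231] pointing down, gripper open.
Joint ranges: [-179.16, 179.16], [-48.56, 103.87], [-65.8, 70.77], [-126.05, 130.52], [-82.76, 87.17], [-180, 180]. Speed limits (degrees/s): [127.2, 127.2, 147.25, 180, 180, 180].

## Interface

Orientations are given as [roll, pitch, yaw] about the fixed x, y, z axes, in that order (R = Rz(yaw) Ry(pitch) Rx(roll)).
In Python, from workcell import * gives the robot as it stands.
- The arm moves only by the tool servo_tool, never from a script. Its argument "moves" is a list of rows, each a list of 4 numbers: the shift along the world's x, y, z in normalised numbers (1 is 60 cm), then the turn about the world's z in parts of the range, where 1.0 means 4 rad. A call has 1 to 20 rows; each row is the pose to reach, as a shift and turn from the pose commanded when the call began; what a row does not reach only later rows make up. A row lasts 1/12 s, in which the tool goes at most 41.7 mm and 7.16 degrees, less where a joint would pass 70% of its speed; a pose out of reach is approached as far as the arm can. Shift and turn numbers lie between -1 and 1, and a call with a number outside is refused. A call with a gripper value outside its range is refused whole. "claw" is the closure, from 0 (fully open) to 1 (shut), set as the call begins (left out, the last holds). The fingers move at their own pace and stop on an object; "force" is the grip in N (left out, the last holds). Time passes only in rows, so rows that repeat a pose let the fingers close. It gives the time, the measured TCP pose, the force, the opening and the grip force at its end, in the units of the state.
- get_obs(): the state, without advancing time (a new reading comes with each control period).
- camera(name): name is "scene" or "top" or "wrist"; returns the picture (400x640x3 uint8, red, green, blue); there is no depth.
- get_calibration(name): a dict with "fx", "fy", "cx", "cy" (pixels), "rvec" (rotation vector, rad) and "tvec" (3), from world to camera coordinates, as OpenCV has them; the wrist camera has in their place "tool_from_camera" (4x4, takes a point from camera to tool coordinates, whose origin is the TCP and whose axes are the flange's). Camera axes: x right, y down, z forward; pixel columns grow to the right and rows downward; lengths in m; the calibration is good to about 2 mm. A picture is of the moment at which its call begins: read the wrist's pose just before it. get_calibration takes no time and is no camera call.
- job_done(): hands the job in; it is judged then, once.
The state is a dict: "time": time; "q": joint angles; "qd": joint speeds; "joint_efforts": joint torques, N m; "ee_pos": TCP position; "tcp_rot": TCP orientation; "wrist_force": force on the tool from outside, world axes, zero at the start; "torque": the same for the moment, N m; "opening": finger opening in m; "grasp_force": force on a finger pad.
Only numpy, scipy, OpenCV 4.12 (cv2) and the standard library are available. Lean on these libraries where they do the work, as an engineer would, in place of code of your own. Each camera call takes 0.05 s, during which the arm holds its last target. There are 200 camera calls.

## Working session

There is one attempt and no reset: what is moved stays moved. The work goes in short steps, Python scripts to look and compute and a tool call to move; the robot and the scene stay as the last step left them, time stands still between calls to the robot, and variables do not carry over. Pictures are saved under pics/ and viewed, at most 10 in all, crops included, and the job is handed in when it is done.

Besides the shell and the picture viewer there is one more tool, called after "Call:" as a command line: name --pt "numbers of a row" for each row, then --argument value for the rest. servo_tool: Moves the arm, as the interface text tells. Its arguments: {"type":"object","properties":{"moves":{"type":"array","items":{"type":"array","items":{"type":"number"}}},"claw":{"type":"number"},"force":{"type":"number"}},"required":["moves"]}

```bash
mkdir -p pics; cat > h.py <<'E'
from workcell import *
import numpy as np, cv2
from scipy.spatial.transform import Rotation as R
def save(name,fn,crop=None,s=1):
    im=camera(name)
    im=np.ascontiguousarray(im[:,:,::-1])
    cv2.imwrite('pics/raw_'+fn,im)
    if crop: im=im[crop[1]:crop[3],crop[0]:crop[2]]
    if s!=1: im=cv2.resize(im,None,fx=s,fy=s,interpolation=cv2.INTER_CUBIC)
    cv2.imwrite('pics/'+fn,im)
def ray(name,u,v,obs=None):
    c=get_calibration(name)
    d=np.array([(u-c['cx'])/c['fx'],(v-c['cy'])/c['fy'],1])
    if 'rvec' in c:
        M=R.from_rotvec(np.ravel(c['rvec'])).as_matrix(); return -M.T@np.ravel(c['tvec']), M.T@d
    T=np.array(c['tool_from_camera']); A=R.from_euler('xyz',obs['tcp_rot'],degrees=True).as_matrix()
    return np.array(obs['ee_pos'])+A@T[:3,3], A@T[:3,:3]@d
def atz(name,u,v,z,obs=None):
    o,d=ray(name,u,v,obs); return (o+d*(z-o[2])/d[2]).round(4)
E
python3 - <<'E'
from h import *
print(get_obs()); print(get_calibration('top')); print(get_calibration('wrist'))
save('top','top.png'); save('scene','scene.png')
E
```

```text
{'time': 0.0, 'q': array([-6.53150423e+01,  5.01096797e+00,  1.00325392e+01,  9.50989011e+01,
        1.94006928e-03,  9.00001230e+01]), 'qd': array([-0.02514918,  0.07585539, -0.01977641, -0.08707591, -0.03958064,
        0.0018609 ]), 'joint_efforts': array([-4.02603895e-03, -5.20380700e+01,  4.64813805e+01,  1.58782478e-02,
       -8.11869518e-05,  1.99789940e-05]), 'ee_pos': array([ 0.22960579, -0.4995211 ,  0.23056718]), 'tcp_rot': array([-1.79922670e+02, -1.93990151e-03,  2.46848321e+01]), 'wrist_force': array([-0.35173647,  0.02985337,  0.56205409]), 'torque': array([-0.0034555 ,  0.03200117,  0.03024158]), 'grasp_force': 0.0, 'opening': 0.08556639324594704}
{'fx': 502.5671720444267, 'fy': 502.5671720444267, 'cx': 313.55816048412436, 'cy': 190.99251792670137, 'rvec': array([ 2.18759383, -2.13452523,  0.13289166]), 'tvec': array([0.11387099, 0.57350008, 1.05328597])}
{'fx': 344.24969303841107, 'fy': 344.24969303841107, 'cx': 317.1514344716615, 'cy': 202.77564361344895, 'tool_from_camera': array([[-1.49449706e-03, -9.47945320e-01, -3.18429643e-01,
         8.19832780e-02],
       [ 9.99998406e-01, -1.10572634e-03, -1.40164896e-03,
        -1.07318441e-04],
       [ 9.76590527e-04, -3.18431230e-01,  9.47945461e-01,
        -1.43429528e-01],
       [ 0.00000000e+00,  0.00000000e+00,  0.00000000e+00,
         1.00000000e+00]])}
```

View pics/top.png

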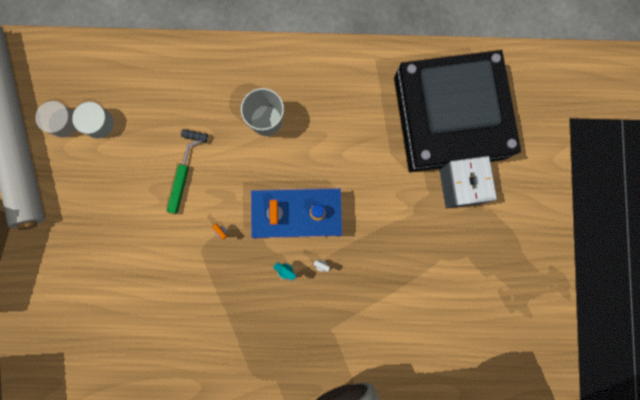

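View pics/scene.png

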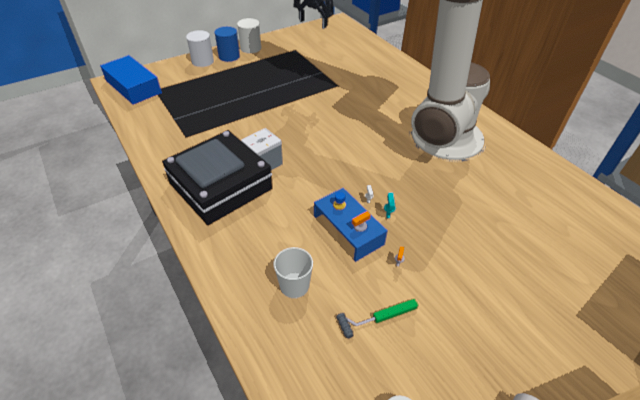

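The top view shows the pin's orange handle at about (273,212) in the blue rack, the dowel at (317,212) and the keyhole at about (473,181). The other small pins (orange, turquoise and white) are decoys lying on the table. I'll enlarge the two regions that matter.

```bash
python3 - <<'E'
from h import *
im=cv2.imread('pics/raw_top.png')
a=im[182:242,245:345]; b=im[145:215,430:510]
a=cv2.resize(a,(800,480),interpolation=cv2.INTER_CUBIC)
cv2.imwrite('pics/a.png',a)
cv2.imwrite('pics/b.png',cv2.resize(b,(640,560),interpolation=cv2.INTER_CUBIC))
print(atz('top',273,212,.1),atz('top',317,212,.1),atz('top',473,181,.095))
E
```

```text
[0.5178 0.2089 0.1   ] [0.52 0.12 0.1 ] [ 0.5919 -0.1981  0.095 ]
```

View pics/a.png

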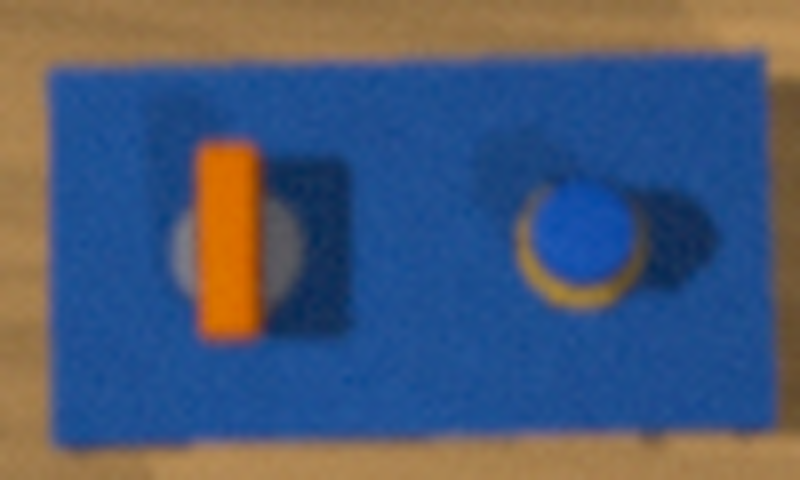

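View pics/b.png

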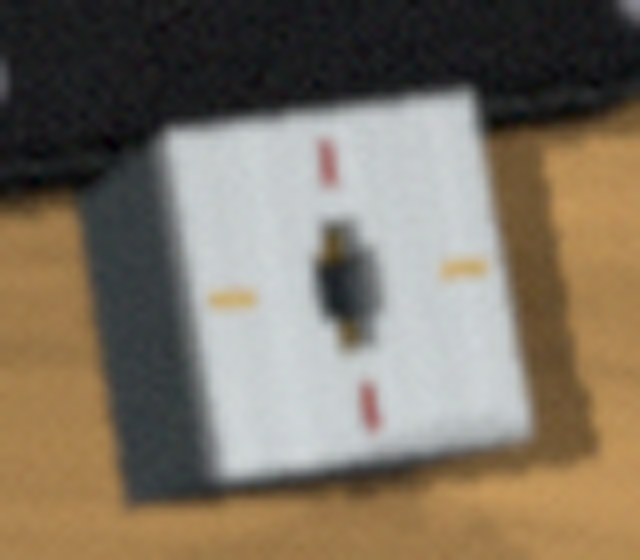

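The handle's top face in a.png runs from (226,143) to (231,338), with its centre at (229,240). In b.png the red marks are at (327,163) and (371,407), the yellow ones at (232,299) and (464,268), and the keyhole is at about (348.5,284).

```bash
python3 - <<'E'
from h import *
f=lambda x,y,ox,oy,z: atz('top',ox+(x+.5)/8-.5,oy+(y+.5)/8-.5,z)
p=f(226,143,245,182,.1);q=f(231,338,245,182,.1)
print('pin',f(229,240,245,182,.1),'yaw',np.degrees(np.arctan2(*(p-q)[1::-1])),np.linalg.norm(p-q))
g=lambda x,y:f(x,y,430,145,.095)
r=g(327,163)-g(371,407);y=g(232,299)-g(464,268)
print('key',g(348.5,284),np.degrees(np.arctan2(r[1],r[0])),np.degrees(np.arctan2(y[1],y[0]))-90)
# rack yaw from long edges
e=f(50,70,245,182,.06)-f(765,52,245,182,.06);e2=f(55,445,245,182,.06)-f(775,428,245,182,.06)
print([np.degrees(np.arctan2(k[1],k[0]))-90 for k in(e,e2)])
E
```

```text
pin [0.5187 0.2086 0.1   ] yaw 3.482264601771467 0.04939119354702821
key [ 0.5939 -0.1984  0.095 ] 9.388449402759466 9.05652941061382
[np.float64(2.853314025122856), np.float64(2.7451644909267117)]
```

The rows are not in the units I measure in: shifts go in shares of 60 cm and turns go in shares of 4 rad. I convert before sending: 14 cm / 60 = 0.2333, 7 cm / 60 = 0.1167, -0.15 rad / 4 = -0.0375.

Call:
servo_tool --pt "0.05 0.1167 0 -0.025" --pt "0.1 0.2333 0 -0.0375" --pt "0.1 0.2333 0 -0.0375" --claw 0

```text
time: 0.35
ee_pos: [0.2788, -0.3836, 0.2304]
tcp_rot: [-179.9, 0.0, 15.8]
wrist_force: [1.5, 0.1, 0.5]
opening: 0.0856
grasp_force: 0.0
```

```bash
python3 -c "
from h import *
o=get_obs();print(o['time'],o['q'],o['ee_pos'],o['tcp_rot'])"
```

```text
0.35 [-5.39915194e+01 -5.29372312e+00 -2.73547230e-01  9.51088896e+01
  7.20609420e-03  1.10215356e+02] [ 0.27882948 -0.38359545  0.23036862] [-1.79914261e+02  2.38927893e-02  1.57931373e+01]
```

To row units: 56.9 cm / 60 = 0.9483, 2.4 cm / 60 = 0.04, 2.4 rad / 4 = 0.6.

Call:
servo_tool --pt "0.02 0.05 0 0.03" --pt "0.04 0.1 0 0.06" --pt "0.06 0.15 0 0.09" --pt "0.08 0.2 0 0.12" --pt "0.1 0.25 0 0.15" --pt "0.12 0.3 0 0.18" --pt "0.14 0.35 0 0.21" --pt "0.16 0.4 0 0.24" --pt "0.18 0.45 0 0.27" --pt "0.2 0.5 0 0.3" --pt "0.22 0.55 0 0.33" --pt "0.24 0.6 0 0.36" --pt "0.26 0.65 0 0.39" --pt "0.28 0.7 0 0.42" --pt "0.3 0.75 0 0.45" --pt "0.32 0.8 0 0.48" --pt "0.34 0.85 0 0.51" --pt "0.36 0.9 0 0.54" --pt "0.38 0.9483 0 0.57" --pt "0.3817 0.9483 0 0.6"

```text
time: 2.02
ee_pos: [0.5089, 0.1882, 0.2296]
tcp_rot: [-180.0, -0.1, 154.1]
wrist_force: [2.1, -0.2, 0.1]
opening: 0.0856
grasp_force: 0.0
```

To row units: -4 cm / 60 = -0.0667, -3 cm / 60 = -0.05, 0.513 rad / 4 = 0.1283.

Call:
servo_tool --pt "0 0 -0.0167 0.03" --pt "0 0 -0.0333 0.06" --pt "0 0 -0.05 0.09" --pt "0 0 -0.0667 0.12" --pt "0 0 -0.0667 0.1283" --pt "0 0 -0.0667 0.1283" --pt "0 0 -0.0667 0.1283"

```text
time: 2.6
ee_pos: [0.5078, 0.1841, 0.1911]
tcp_rot: [-180.0, -0.0, -177.1]
wrist_force: [0.3, 0.0, 0.4]
opening: 0.0851
grasp_force: 0.0
```

```bash
python3 - <<'E'
from h import *
o=get_obs();print(o['time'],o['q'],o['ee_pos'],o['tcp_rot'])
save('wrist','w1.png')
E
```

```text
2.6 [1.99281187e+01 2.99087784e+00 3.51976416e+00 9.05576910e+01
 8.26613450e-04 1.70326881e+01] [0.50780342 0.18410856 0.19111515] [-1.79992353e+02 -2.77833518e-02 -1.77104571e+02]
```

View pics/w1.png

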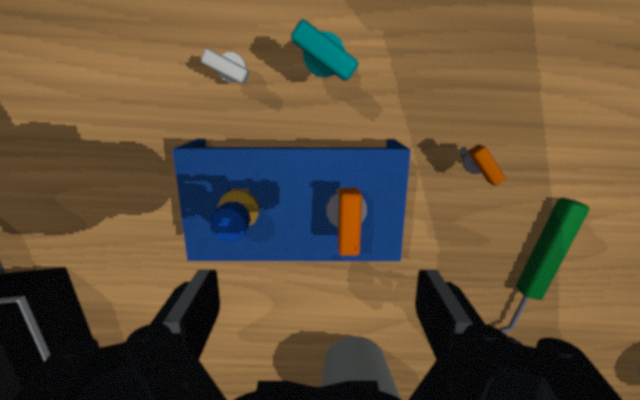

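The handle's top face in the wrist view runs from about (351,193) to (349,255). The dowel, at (230,220), is clear.

```bash
python3 - <<'E'
from h import *
im=cv2.imread('pics/raw_w1.png')
hsv=cv2.cvtColor(im,cv2.COLOR_BGR2HSV)
m=cv2.inRange(hsv,(5,180,60),(20,255,255)); m[:170]=0;m[:,:300]=0;m[:,420:]=0
o=get_obs()
n,l,s,c=cv2.connectedComponentsWithStats(m); i=1+s[1:,4].argmax(); print(s[i],c[i])
for v in range(186,260,4):
  xs=np.where(m[v]>0)[0]; print(v,xs.min() if len(xs) else 0,xs.max() if len(xs) else 0,hsv[v,350])
P=[atz('wrist',u,v,.1,o) for u,v in((351,194),(349,256),(350,225))]
print(P, np.degrees(np.arctan2(*(P[1]-P[0])[1::-1])))
E
```

```text
[ 339  189   23   66 1352] [349.24556213 221.19822485]
186 0 0 [111 170 108]
190 340 357 [ 12 255  75]
194 340 359 [ 14 255 132]
198 340 361 [ 15 255 179]
202 340 360 [ 15 255 180]
206 340 360 [ 14 255 182]
210 339 360 [ 15 255 182]
214 339 360 [ 15 255 181]
218 339 360 [ 14 255 181]
222 339 359 [ 15 255 183]
226 339 359 [ 14 255 183]
230 339 359 [ 14 255 180]
234 339 359 [ 14 255 180]
238 339 359 [ 14 255 182]
242 339 358 [ 14 255 180]
246 339 358 [ 14 255 179]
250 340 358 [ 14 255 177]
254 343 355 [ 11 197 150]
258 0 0 [107 207 118]
[array([0.497, 0.208, 0.1  ]), array([0.5462, 0.2104, 0.1   ]), array([0.5208, 0.2092, 0.1   ])] 2.7927023657132977
```

To row units: -11.9 cm / 60 = -0.1983, 2.5 cm / 60 = 0.0417.

Call:
servo_tool --pt "0.02 0.0417 0 0" --pt "0.02 0.0417 -0.0333 0" --pt "0.02 0.0417 -0.0667 0" --pt "0.02 0.0417 -0.1 0" --pt "0.02 0.0417 -0.1333 0" --pt "0.02 0.0417 -0.1667 0" --pt "0.02 0.0417 -0.1833 0" --pt "0.02 0.0417 -0.1983 0" --pt "0.02 0.0417 -0.1983 0" --pt "0.02 0.0417 -0.1983 0"

```text
time: 3.48
ee_pos: [0.5201, 0.2092, 0.0728]
tcp_rot: [180.0, 0.0, -177.0]
wrist_force: [-0.3, -0.8, -0.1]
opening: 0.0854
grasp_force: 0.0
```

Call:
servo_tool --pt "0 0 0 0" --pt "0 0 0 0" --pt "0 0 0 0" --pt "0 0 0 0" --pt "0 0 0 0" --pt "0 0 0 0" --pt "0 0 0 0" --pt "0 0 0 0" --pt "0 0 0 0" --pt "0 0 0 0" --claw 1 --force 80

```text
time: 4.32
ee_pos: [0.5201, 0.2092, 0.0727]
tcp_rot: [180.0, 0.0, -177.0]
wrist_force: [-0.5, -0.6, 5.4]
opening: 0.015
grasp_force: 78.7
```

To row units: 12.7 cm / 60 = 0.2117, 11 cm / 60 = 0.1833.

Call:
servo_tool --pt "0 0 0.025 0" --pt "0 0 0.05 0" --pt "0 0 0.0833 0" --pt "0 0 0.1167 0" --pt "0 0 0.15 0" --pt "0 0 0.1833 0" --pt "0 0 0.2117 0" --pt "0 0 0.2117 0"

```text
time: 4.98
ee_pos: [0.5207, 0.2096, 0.2023]
tcp_rot: [179.9, 0.2, -177.0]
wrist_force: [0.6, -0.4, -1.3]
opening: 0.0146
grasp_force: 78.1
```

To row units: -40.7 cm / 60 = -0.6783, -40 cm / 60 = -0.6667, 0.11 rad / 4 = 0.0275.

Call:
servo_tool --pt "0.0167 -0.0417 0 0" --pt "0.0333 -0.0833 0 0.005" --pt "0.05 -0.1333 0 0.01" --pt "0.0667 -0.1833 0 0.015" --pt "0.0833 -0.2333 0 0.02" --pt "0.1 -0.2833 0 0.025" --pt "0.1167 -0.3333 0 0.0275" --pt "0.1333 -0.3833 0 0.0275" --pt "0.15 -0.4333 0 0.0275" --pt "0.1667 -0.4833 0 0.0275" --pt "0.1833 -0.5333 0 0.0275" --pt "0.2 -0.5833 0 0.0275" --pt "0.2067 -0.6333 0 0.0275" --pt "0.2067 -0.6667 0 0.0275" --pt "0.2067 -0.6783 0 0.0275" --pt "0.2067 -0.6783 0 0.0275" --pt "0.2067 -0.6783 0 0.0275" --pt "0.2067 -0.6783 0 0.0275"

```text
time: 6.48
ee_pos: [0.6438, -0.1966, 0.1989]
tcp_rot: [180.0, -0.0, -170.7]
wrist_force: [0.2, 0.4, -0.8]
opening: 0.0144
grasp_force: 78.2
```

```bash
python3 - <<'E'
from h import *
o=get_obs();print(o['time'],o['q'],o['ee_pos'],o['tcp_rot'],o['opening'],o['grasp_force'])
save('wrist','w2.png',(160,60,480,300),2.5)
E
```

```text
6.4833 [-1.69914376e+01  2.23245683e+01  2.71435285e+01  9.48611685e+01
  1.86195378e-02 -2.63375405e+01] [ 0.64383448 -0.1966379   0.19886788] [ 1.79964587e+02 -2.95661566e-02 -1.70653895e+02] 0.014409320912199531 78.24040174484253
```

View pics/w2.png

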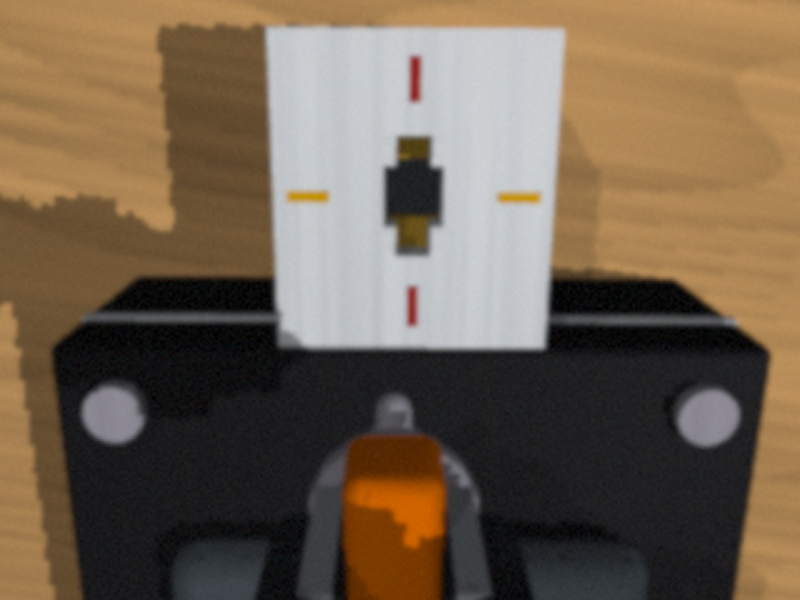

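The wrist view shows the keyhole centre at crop (414,197), with the red marks at (415,79) and (412,306). The near top edge of the held handle is at (395,479), and the cross bar's end is just visible at (394,397).

```bash
python3 - <<'E'
from h import *
o=get_obs()
f=lambda x,y,z: atz('wrist',160+(x+.5)/2.5-.5,60+(y+.5)/2.5-.5,z,o)
e=np.array(o['ee_pos']); z=e[2]
k=f(414,197,.095); r=f(412,306,.095)-f(415,79,.095); y=f(519,198,.095)-f(308,197,.095)
print('key',k,np.degrees(np.arctan2(r[1],r[0])),np.degrees(np.arctan2(y[1],y[0]))-90)
t=np.radians(9.35); ax=np.array([np.cos(t),np.sin(t)])
b=f(395,479,z+.0273); L=f(347,479,z+.0273);Rr=f(443,479,z+.0273)
ct=b[:2]+.025*ax; print('pin from handle',ct,ct-e[:2],'w',np.linalg.norm(L-Rr), 'edge ang',np.degrees(np.arctan2(*(Rr-L)[1::-1]))-90)
c=f(394,397,z-.0357); cc=c[:2]+.015*ax; print('from bar',cc,cc-e[:2])
E
```

```text
key [ 0.5963 -0.1981  0.095 ] 8.949458084208889 9.056529410613805
pin from handle [ 0.64486786 -0.19603838] [0.00095722 0.00044988] w 0.014385061696079013 edge ang 9.200400469070232
from bar [ 0.64620071 -0.19586303] [0.00229008 0.00062523]
```

To row units: -4.86 cm / 60 = -0.081, -4.5 cm / 60 = -0.075, -0.003 rad / 4 = -0.0008.

Call:
servo_tool --pt "-0.0333 -0.0017 0 0" --pt "-0.0667 -0.0033 0 0" --pt "-0.081 -0.0035 -0.0167 -0.0008" --pt "-0.081 -0.0035 -0.0417 -0.0008" --pt "-0.081 -0.0035 -0.0667 -0.0008" --pt "-0.081 -0.0035 -0.075 -0.0008" --pt "-0.081 -0.0035 -0.075 -0.0008" --pt "-0.081 -0.0035 -0.075 -0.0008"

```text
time: 7.2
ee_pos: [0.5954, -0.1993, 0.1548]
tcp_rot: [-180.0, 0.0, -170.8]
wrist_force: [1.3, 0.1, -1.0]
opening: 0.0149
grasp_force: 78.3
```

```bash
python3 - <<'E'
from h import *
save('wrist','w3.png',(160,120,480,360),2.5)
E
```

```text
(no output)
```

View pics/w3.png

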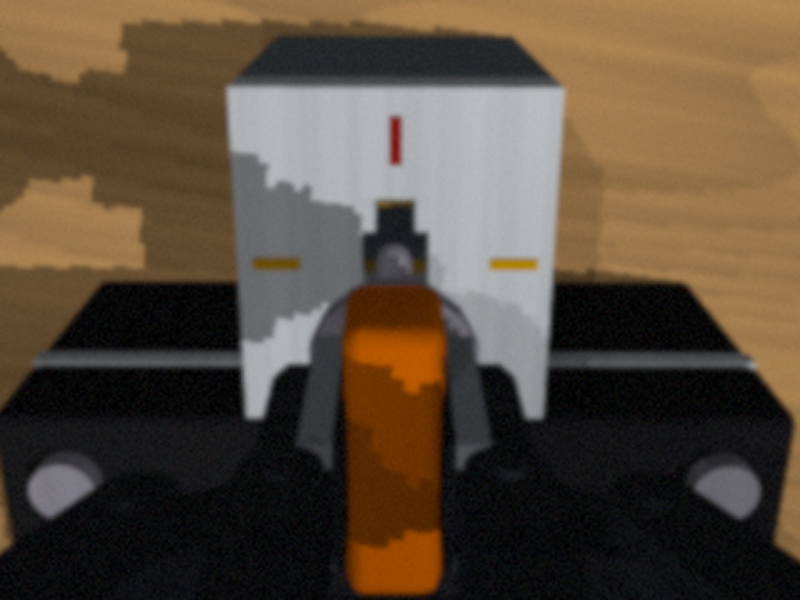

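The slot (377–414), the red mark (396) and the cross bar (395) line up laterally. I'll check the fore-aft alignment numerically using the handle edges at v=328 and 593 and the yellow line at v=264.

```bash
python3 - <<'E'
from h import *
o=get_obs()
f=lambda x,y,z: atz('wrist',160+(x+.5)/2.5-.5,120+(y+.5)/2.5-.5,z,o)[:2]
e=np.array(o['ee_pos']); z=e[2]
print(e,'key',(f(254,264,.095)+f(537,264,.095))/2, f(395.5,264,.095))
n=f(395,328,z+.0273);q=f(395,593,z+.0273); print('pin',(n+q)/2,np.linalg.norm(n-q), n+.025*np.array([.987,.16]))
E
```

```text
[ 0.59569001 -0.19951937  0.15522776] key [ 0.5972  -0.19865] [ 0.5972 -0.1986]
pin [ 0.5961 -0.1992] 0.04922194632478482 [ 0.596475 -0.1991  ]
```

To row units: -1.8 cm / 60 = -0.03, 0.05 cm / 60 = 0.0008.

Call:
servo_tool --pt "0.0008 0.0003 -0.0083 0" --pt "0.0008 0.0003 -0.0167 0" --pt "0.0008 0.0003 -0.0233 0" --pt "0.0008 0.0003 -0.03 0" --pt "0.0008 0.0003 -0.03 0"

```text
time: 7.67
ee_pos: [0.5954, -0.1997, 0.135]
tcp_rot: [180.0, -0.1, -170.9]
wrist_force: [-0.6, 0.4, -1.0]
opening: 0.0149
grasp_force: 78.3
```

To row units: -0.6 cm / 60 = -0.01, -0.4 cm / 60 = -0.0067.

Call:
servo_tool --pt "0 0 -0.0033 0" --pt "0 0 -0.0067 0" --pt "0 0 -0.01 0" --pt "0 0 -0.01 0"

```text
time: 8.0
ee_pos: [0.5957, -0.1997, 0.1298]
tcp_rot: [180.0, -0.0, -170.9]
wrist_force: [-1.0, 0.3, -0.6]
opening: 0.0146
grasp_force: 78.3
```

Nothing is resisting, so the cross bar is in the slot. I'll go on until it meets the seat.

To row units: -1.2 cm / 60 = -0.02, -0.9 cm / 60 = -0.015.

Call:
servo_tool --pt "0 0 -0.005 0" --pt "0 0 -0.01 0" --pt "0 0 -0.015 0" --pt "0 0 -0.02 0" --pt "0 0 -0.02 0" --pt "0 0 -0.02 0"

```text
time: 8.5
ee_pos: [0.5957, -0.1997, 0.118]
tcp_rot: [180.0, -0.0, -170.9]
wrist_force: [0.2, -0.1, -1.7]
opening: 0.0146
grasp_force: 78.3
```

Call:
servo_tool --pt "0 0 -0.0033 0" --pt "0 0 -0.0067 0" --pt "0 0 -0.01 0" --pt "0 0 -0.0117 0" --pt "0 0 -0.0117 0" --pt "0 0 -0.0117 0"

```text
time: 9.0
ee_pos: [0.5961, -0.1998, 0.112]
tcp_rot: [-180.0, 0.1, -170.9]
wrist_force: [-1.3, 0.4, 5.3]
opening: 0.0147
grasp_force: 79.0
```

To row units: -0.4 cm / 60 = -0.0067, -0.3 cm / 60 = -0.005.

Call:
servo_tool --pt "0 0 -0.0017 0" --pt "0 0 -0.0033 0" --pt "0 0 -0.005 0" --pt "0 0 -0.0067 0" --pt "0 0 -0.0067 0" --pt "0 0 -0.0067 0"

```text
time: 9.5
ee_pos: [0.5961, -0.1998, 0.1084]
tcp_rot: [-180.0, 0.1, -170.9]
wrist_force: [-1.6, 2.3, 8.3]
opening: 0.0149
grasp_force: 79.5
```

To row units: -0.1 cm / 60 = -0.0017, -0.05 cm / 60 = -0.0008.

Call:
servo_tool --pt "0 0 -0.0008 0" --pt "0 0 -0.0017 0" --pt "0 0 -0.0017 0" --pt "0 0 -0.0017 0"

```text
time: 9.83
ee_pos: [0.5961, -0.1999, 0.1077]
tcp_rot: [-180.0, 0.1, -170.9]
wrist_force: [-2.1, 0.7, 9.0]
opening: 0.0147
grasp_force: 79.8
```

To row units: -0.15 cm / 60 = -0.0025, -0.1 cm / 60 = -0.0017.

Call:
servo_tool --pt "0 0 -0.0008 0" --pt "0 0 -0.0017 0" --pt "0 0 -0.0025 0" --pt "0 0 -0.0025 0"

```text
time: 10.17
ee_pos: [0.5962, -0.1999, 0.1077]
tcp_rot: [-179.9, 0.2, -170.9]
wrist_force: [-6.0, 2.0, 17.4]
opening: 0.0144
grasp_force: 81.1
```

The collar is seated: the force rises and the TCP has stopped. Now the clockwise twist.

To row units: -0.7 rad / 4 = -0.175.

Call:
servo_tool --pt "0 0 0 -0.02" --pt "0 0 0 -0.04" --pt "0 0 0 -0.06" --pt "0 0 0 -0.08" --pt "0 0 0 -0.1" --pt "0 0 0 -0.12" --pt "0 0 0 -0.14" --pt "0 0 0 -0.16" --pt "0 0 0 -0.175" --pt "0 0 0 -0.175"

```text
time: 11.0
ee_pos: [0.5968, -0.1992, 0.1077]
tcp_rot: [179.9, 0.2, 148.8]
wrist_force: [-3.5, 5.1, 17.9]
opening: 0.0146
grasp_force: 81.0
```

To row units: -0.85 rad / 4 = -0.2125.

Call:
servo_tool --pt "0 0 0 -0.02" --pt "0 0 0 -0.04" --pt "0 0 0 -0.06" --pt "0 0 0 -0.08" --pt "0 0 0 -0.1" --pt "0 0 0 -0.12" --pt "0 0 0 -0.14" --pt "0 0 0 -0.16" --pt "0 0 0 -0.18" --pt "0 0 0 -0.2" --pt "0 0 0 -0.2125" --pt "0 0 0 -0.2125" --pt "0 0 0 -0.2125" --pt "0 0 0 -0.2125"

```text
time: 12.17
ee_pos: [0.5968, -0.1993, 0.1077]
tcp_rot: [179.8, 0.0, 100.4]
wrist_force: [-2.5, 4.7, 16.8]
opening: 0.0142
grasp_force: 80.9
```

```bash
python3 - <<'E'
from h import *
o=get_obs();print(o['time'],o['ee_pos'],o['tcp_rot'],o['wrist_force'],o['torque'],o['grasp_force'])
save('wrist','w4.png',(160,120,480,360),2.5)
E
```

```text
12.1667 [ 0.59681928 -0.19927971  0.10765463] [1.79771288e+02 4.15218277e-02 1.00357133e+02] [-2.47281159  4.70750934 16.80394805] [0.93180534 0.61433617 0.08504313] 80.92037558555603
```

View pics/w4.png

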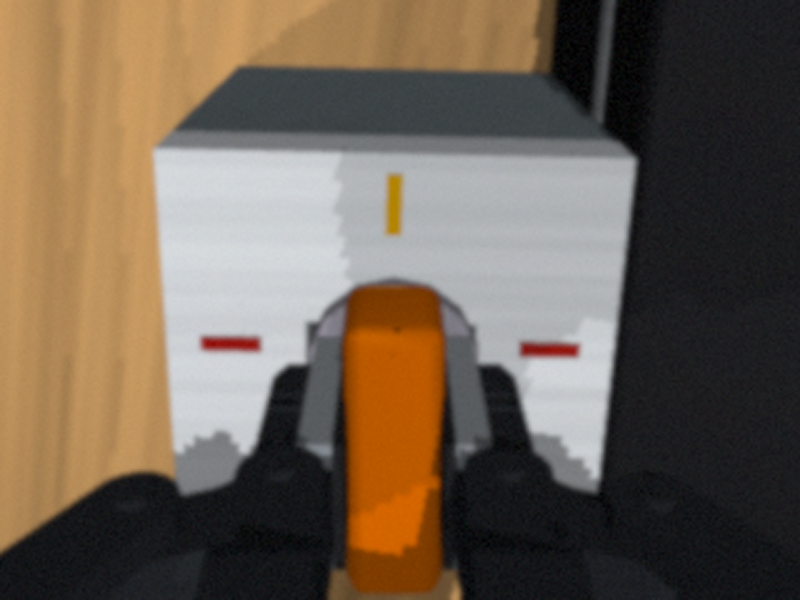

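The handle now lies along the yellow mark (394,205) and the collar is on the bracket. I'll add a small extra twist and let it settle.

To row units: -0.03 rad / 4 = -0.0075.

Call:
servo_tool --pt "0 0 0 -0.0075" --pt "0 0 0 -0.0075" --pt "0 0 0 -0.0075" --pt "0 0 0 -0.0075"

```text
time: 12.55
ee_pos: [0.5968, -0.1993, 0.1077]
tcp_rot: [179.8, 0.0, 98.6]
wrist_force: [-1.8, 5.3, 17.2]
opening: 0.0148
grasp_force: 80.9
```

```bash
python3 - <<'E'
from h import *
o=get_obs();print(o['time'],o['ee_pos'],o['tcp_rot'],o['wrist_force'],o['torque'],o['grasp_force'])
print(job_done())
E
```

```text
12.55 [ 0.5968277  -0.19926196  0.10767318] [1.79766893e+02 3.30174800e-02 9.86400072e+01] [-1.75215675  5.31944594 17.17123877] [1.01601674 0.55597403 0.09235269] 80.91093063354492
the job is handed in; nothing more can be done
None
```

The pin went through the keyhole, was pressed down until its collar sat on the bracket, and was then twisted about 1.58 rad clockwise. I handed the job in at about 12.6 s with the handle still gripped at 81 N and held pressed down; no pass/fail verdict came back.

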